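Bring the stickered jar to the front of the spice carousel and hold it there

ROBOT

A 6-joint arm with a two-finger parallel gripper is mounted at the origin on a cart in front of the work surface, level with it; the furniture and walls round the work are solid. World frame = base frame: x ahead of the robot, y to its left, z up, the work surface at z = 0. Lengths are in m, angles in rad, forces in N, time in s.
With the tool pointing down it reaches from about 0.375 to 0.925 m from the base axis. Payload 5.7 kg.
Tool frame: the origin (TCP) lies at the very end of the fingers, on their centre line; the grasp point (between the pads) lies 19 mm behind it; z points along the fingers, y is the line along which they close (so a half turn about z gives the same grasp; the last joint's range is limited). The gripper opens to 88 mm and grips with 3 to 60 N. Pads are 20 mm wide; open, the fingers measure 115 mm over their backs; the gripper's body (75 mm by 178 mm) begins 61 mm behind the grasp point.
Start: joints at [1.186, 0.359, 1.51, -0, 1.272, -0.115], TCP at [0.16, 0.578, 0.223] pointing down, gripper open.
Joint ranges: [-2.97, 2.97], [-1.01, 2.36], [0.21, 2.38], [-0.96, 4.11], [0.2, 2.71], [-2.98, 2.98]. Speed limits (rad/s): [2.39, 2.39, 3.14, 3.14, 3.14, 3.14].

INTERFACE

Orientations are given as a unit quaternion [x, y, z, w].
In Python, from workcell import manip gives the robot as it stands.
- The arm moves only by the tool move_arm, never from a script. Its arguments are lists of equal length, an entry for each row: "delta_pos": the shift along the tool's x, y, z in cm, a list of three; "twist": the turn about the tool's z in rad; "grip": the opening, from 0 (shut) to 1 (fully open). A call has 1 to 8 rows; each row is the pose to reach, as a shift and turn from the pose commanded when the call began, along the tool's axes at that moment; what a row does not reach only later rows make up. A row lasts 1/12 s, in which the tool goes at most 41.7 mm and 7.16 degrees, less where a joint would pass 70% of its speed; a pose out of reach is approached as far as the arm can. A call with a gripper value outside its range is refused whole. The fingers move at their own pace and stop on an object; the grip force is fixed at half the most. Time passes only in rows, so rows that repeat a pose let the fingers close. It gives the time, the measured TCP pose, the force, the opening and the grip force at its end, in the units of the state.
- manip.read_state(): the state, without advancing time (a new reading comes with each control period).
- manip.get_image(name): name is "scene" or "top" or "wrist"; returns a dict with "color" (420x560x3 uint8, blue, green, red), "range_z" (420x560 float32, m along the optical axis (not along the pixel's ray), 0 where there is no reading), "intrinsics" (3x3 intrinsics, pixels), "view" (4x4, takes a point from world to camera coordinates). Camera axes: x right, y down, z forward; pixel columns grow to the right and rows downward; lengths in m; the calibration is good to about 2 mm. A picture is of the moment at which its call begins.
- manip.hand_in(): hands the job in; it is judged then, once.
The state is a dict: "t": time; "joints": joint angles; "dq": joint speeds; "joint_efforts": joint torques, N m; "position": TCP position; "eef_rot": TCP orientation; "force": force on the tool from outside, world axes, zero at the start; "moment": the same for the moment, N m; "width": finger opening in m; "grasp_force": force on a finger pad.
Only numpy, scipy, OpenCV 4.12 (cv2) and the standard library are available. Lean on these libraries where they do the work, as an engineer would, in place of code of your own. Each camera call takes 0.05 s, during which the arm holds its last target. There are 200 camera calls.

TASK

The spice carousel is locked: first loosen its orange clamp handle by about a quarter turn anticlockwise, and do not force the carousel round while it is clamped. Then turn the carousel until the jar with the yellow sticker on its cap stands squarely in front, in line with the red pointer on the foot, and hold the carousel still there by its black hub knob: finish with the knob still firmly gripped, not let go. Leave the honey pot, mug, tin and glass dish where they are.

Things in the scene. Friction and masses are not known exactly. Their poses are not given: they have to be found in the camera images.
- carousel: dark steel foot, fixed, round, 256 mm across; origin under its centre, on the vertical turning axis. Its -x axis points to the front (towards the robot within 0.4 rad), where a red pointer stands 140 to 173 mm from the axis. At its -y side a bracket 165 mm from the axis, 84 mm high, carries the clamp. On it turns a white turntable 280 mm across, its top 26 mm above the worktop
- turntable (a joint): angle of the turntable, anticlockwise from above positive; 0 (or 6.283, a full turn) = stickered jar exactly in line with the red pointer. Turns either way (limits -7 and 13); easy (under 0.1 N m) and stays where it is left when the clamp is loose, held by friction (over 0.5 N m) when tight
- marked_jar (a point): centre of the cap top (131 mm high) of the one jar with a round yellow sticker 34 mm across on its dark cap; 85 mm from the turning axis. Five upright jars, 41 mm across and all this high, are fixed in the turntable 72 degrees apart
- front_place (a point): fixed point of the foot, 85 mm from the turning axis towards the red pointer, 131 mm high: where marked_jar shall be
- hub_knob: round black ribbed knob on the post at the middle of the turntable, turns with it: 46 mm across, 42 mm high, origin at the centre of its underside, 145 mm above the worktop, on the turning axis; can be gripped from above at any yaw, above the jars
- clamp_grip (a point): grip point on the axis of the orange clamp handle, 168 mm above the worktop, 125 mm from the turning axis on the foot's -y side. The handle is an upright wing 44 mm long (this point's x axis), 12 mm thick (y axis), 34 mm high (151 to 185 mm above the worktop) on a thin spindle; it stays at its height as it turns
- clamp_handle (a joint): angle of the orange clamp handle: 0 = tight, grows as it is turned anticlockwise seen from above (loosened), stop at 1.9; stiff (about 0.12 N m), stays where it is left; starts between 0 and 0.2. The clamp lets the turntable go at about 0.75. At 0 the wing lies along the foot's x axis
- honey_pot: turned wooden honey pot, 76 mm across, 82 mm high, bystander at the back; origin at the centre of its underside
- mug_teal: teal mug, 81 x 112 x 88 mm, bystander at the back; origin at the centre of its underside
- tin_small: small food tin, 75 mm across, 58 mm high, bystander at the back; origin at the centre of its underside
- glass_dish: small glass dish, 89 mm across, 34 mm high, bystander at the left; origin at the centre of its underside

How it is judged:
On the way:
1. the clamp handle is loosened by about a quarter turn (more than 1.0 rad on its joint) (value of joint clamp_handle above 1 rad), for 0.2 s.
At the end, for the whole second after the job is handed in: the jar with the yellow sticker stands within 12 mm (8 degrees) of the place in line with the red pointer, the turntable is still (under 0.05 rad/s), the fingers grip the hub knob with more than 4 N of contact force, and the clamp handle is still loose (above 1.0 rad) (horizontal distance between marked_jar and front_place below 0.012 m and velocity of joint turntable between -0.05 and 0.05 rad/s and contact force between the fingers and hub_knob above 4 N and value of joint clamp_handle above 1 rad); the arm keeps its last pose, push and grip.
It fails at once if the carousel is forced round while clamped (marked jar moved more than 20 mm with the clamp handle below 0.7 rad) (value of joint clamp_handle below 0.7 rad and distance of marked_jar from where it was at the start of the episode above 0.02 m).
It fails at once if a bystander (honey pot, mug, tin, glass dish) is moved more than 20 mm (distance of any of honey_pot, mug_teal, tin_small, glass_dish from where it was at the start of the episode above 0.02 m).
It also fails if it takes over 62 s, if anything falls off the work surface, if the arm or the gripper's body presses on something with over 40 N, if the wrist force passes 120 N, or if a joint passes its speed limit or range.

## Working session

There is one attempt and no reset: what is moved stays moved. The work goes in short steps, Python scripts to look and compute and a tool call to move; the robot and the scene stay as the last step left them, time stands still between calls to the robot, and variables do not carry over. Pictures are saved under pics/ and viewed, at most 10 in all, crops included, and the job is handed in when it is done.

Besides the shell and the picture viewer there is one more tool, called as a command line: name --pt "numbers of a row" for each row, then --argument value for the rest. move_arm: Moves the arm, as the interface text tells. Its arguments: {"type":"object","properties":{"delta_pos":{"type":"array"},"twist":{"type":"array"},"grip":{"type":"array"}},"required":["delta_pos","twist","grip"]}

```bash
mkdir -p pics; cat > h.py <<'E'
import numpy as np, cv2
from workcell import manip
def world(im):
    K=np.array(im["intrinsics"]);z=im["range_z"];v,u=np.indices(z.shape)
    P=np.stack([(u-K[0,2])/K[0,0]*z,(v-K[1,2])/K[1,1]*z,z,np.ones_like(z)],-1)
    return (P@np.linalg.inv(np.array(im["view"])).T)[...,:3]
E
python3 - <<'E'
from h import *
s=manip.read_state();print(s["position"],s["eef_rot"],s["width"],s["t"])
a=manip.get_image("top");b=manip.get_image("scene")
np.save("top.npy",world(a));np.save("topc.npy",a["color"])
cv2.imwrite("pics/top1.png",a["color"]);cv2.imwrite("pics/scene1.png",b["color"])
W=world(a);h=cv2.cvtColor(a["color"],cv2.COLOR_BGR2HSV);ok=a["range_z"]>0
def rep(n,lo,hi):
    m=cv2.inRange(h,lo,hi)
    c,l,st,ce=cv2.connectedComponentsWithStats(m)
    for i in range(1,c):
        if st[i,4]>15:
            p=W[(l==i)&ok]; print(n,st[i,4],ce[i].round(1),np.median(p,0).round(4) if len(p) else 0)
rep("orange",(8,150,100),(20,255,255));rep("yellow",(22,120,100),(35,255,255));rep("red",(0,150,80),(6,255,255));rep("red2",(172,150,80),(180,255,255))
E
```

```text
[0.15968521 0.57766355 0.22182161] [ 1.34516274e-01  9.90910978e-01 -8.68524327e-04 -2.24991442e-04] 0.08781707093624035 0.0
orange 467 [264.2 128.1] [8.185e-01 6.810e-02 1.000e-04]
orange 562 [342.2 132.2] [ 8.062e-01 -1.318e-01  1.000e-04]
orange 339 [400.3 139.3] [ 0.7826 -0.2769  0.    ]
orange 26 [377.3 191.2] [ 6.498e-01 -2.189e-01  3.000e-04]
orange 117 [397.4 242.8] [ 0.5173 -0.222   0.1837]
orange 219 [401.7 263. ] [ 4.627e-01 -2.737e-01 -1.000e-04]
orange 340 [357.2 297.9] [ 3.735e-01 -1.657e-01  3.000e-04]
orange 21 [257.5 291.2] [ 3.956e-01  9.510e-02 -1.000e-04]
orange 23 [276.5 290.8] [ 0.3952  0.0465 -0.0011]
orange 36 [383.1 297.1] [ 0.3747 -0.2281  0.    ]
orange 38 [174.7 296.7] [ 3.835e-01  3.045e-01 -3.000e-04]
orange 37 [313.  301.1] [ 3.689e-01 -4.570e-02  1.000e-04]
orange 68 [109.8 302.2] [3.725e-01 4.733e-01 4.000e-04]
orange 35 [423.6 301.1] [ 0.365  -0.3344 -0.0004]
yellow 181 [353.2 200.7] [ 0.6147 -0.135   0.1318]
red 57 [323.  295.7] [ 0.3837 -0.0722  0.0183]
```

View pics/top1.png

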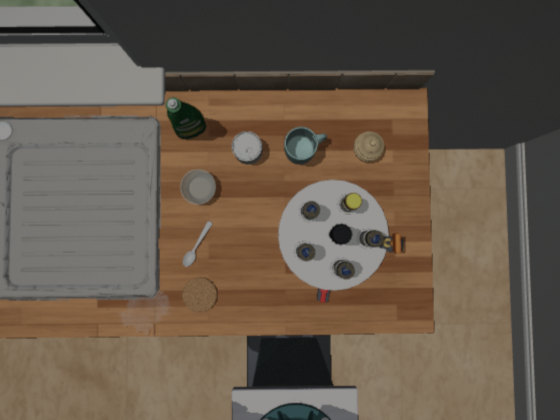

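View pics/scene1.png

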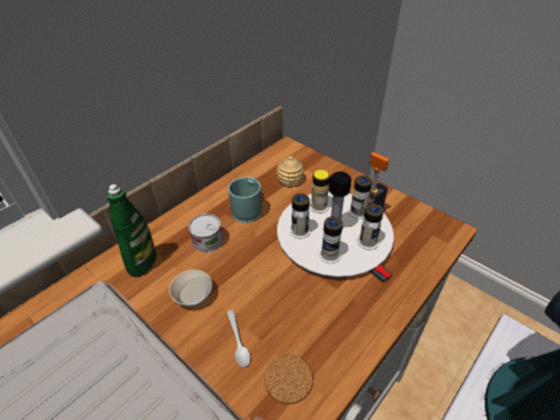

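The top view shows the turntable around (333,234), the hub knob at (341,234), the stickered cap at (353,201), the orange wing at (397,243) and the red pointer at (323,296). The bystanders are at the back and left, clear of the work.

```bash
python3 - <<'E'
from h import *
from scipy.spatial.transform import Rotation as R
W=np.load("top.npy");c=np.load("topc.npy");v,u=np.indices(W.shape[:2])
m=(abs(W[...,2]-.026)<.004)&(abs(u-333)<60)&(abs(v-234)<60)
h=cv2.convexHull(W[m][:,:2].astype(np.float32))[:,0]
A=np.c_[2*h,np.ones(len(h))];s=np.linalg.lstsq(A,(h**2).sum(1),rcond=None)[0]
print("disc",s[:2],np.sqrt(s[2]+s[0]**2+s[1]**2))
k=(W[...,2]>.18)&(W[...,2]<.195)&(abs(u-341)<15)&(abs(v-234)<15)
print("knob",W[k].mean(0),(W[k].max(0)+W[k].min(0))/2)
C=(W[k].mean(0)[:2]+s[:2])/2
hsv=cv2.cvtColor(c,cv2.COLOR_BGR2HSV)
o=(cv2.inRange(hsv,(6,150,100),(20,255,255))>0)&(abs(u-397)<12)&(abs(v-243)<14)&(W[...,2]>.175)
p=W[o][:,:2];print("wing",o.sum(),p.mean(0),(p.min(0)+p.max(0))/2,cv2.minAreaRect(p.astype(np.float32)))
y=np.array([.6147,-.135])-C;r=np.array([.3837,-.0722])-C;w=p.mean(0)-C
a=lambda d:np.arctan2(d[1],d[0])
print("C",C,"r",*[np.hypot(*d) for d in(y,r,w)])
print("front",a(r),"front from clamp",a(w)-np.pi/2,"jar",a(y),"turn needed",(a(r)-a(y)+np.pi)%(2*np.pi)-np.pi)
st=manip.read_state();print(R.from_quat(st["eef_rot"]).as_matrix().round(3))
E
```

```text
disc [ 0.53786865 -0.10007374] 0.13886689775268013
knob [ 0.53812618 -0.0996659   0.18620858] [ 0.53735656 -0.10014935  0.18578721]
wing 110 [ 0.51721119 -0.21958983] [ 0.51735472 -0.09661939] ((0.5165572762489319, -0.09669055044651031), (0.03941410034894943, 0.2638990581035614), 0.37533333897590637)
C [ 0.53799741 -0.09986982] r 0.08436478038236558 0.15675876664139415 0.12151109791657443
front 2.9641508587862186 front from clamp -3.3135025630265895 jar -0.4294910224344315 turn needed -2.8895434259589363
[[-0.964  0.267 -0.001]
 [ 0.267  0.964 -0.002]
 [ 0.    -0.002 -1.   ]]
```

move_arm --pt "-4 -2.5 -1" --pt "-8 -5 -2" --pt "-12 -7.5 -3" --pt "-16 -10 -3" --pt "-20 -13 -3" --pt "-24 -16 -3" --pt "-27 -18 -3" --pt "-30 -20 -3" --twist '[0.12,0.24,0.36,0.48,0.6,0.72,0.84,0.96]' --grip '[0.6,0.6,0.6,0.6,0.6,0.6,0.6,0.6]'

```text
t: 0.77
position: [0.3768, 0.3267, 0.2525]
eef_rot: [0.579, 0.815, -0.0, -0.0]
force: [-0.1, 0.4, -0.3]
width: 0.0527
grasp_force: 0.0
```

```bash
cat >> h.py <<'E'
from scipy.spatial.transform import Rotation as R
def go(xyz,psi):
    s=manip.read_state();M=R.from_quat(s["eef_rot"]).as_matrix();y=M[:,1]
    p=np.arctan2(y[1],y[0]);print("t",s["t"],"pos",s["position"].round(4) if hasattr(s["position"],"round") else s["position"],"psi",round(p,3),"j1,j6",s["joints"][0],s["joints"][5],"w",s["width"],"F",s["force"])
    print("delta cm",(M.T@(np.array(xyz)-s["position"])*100).round(2),"twist",round((p-psi+np.pi)%(2*np.pi)-np.pi,3))
E
python3 -c "
from h import *
go([.50,-.02,.25],-.65)"
```

```text
t 0.7667 pos [0.3768 0.3267 0.2525] psi 0.335 j1,j6 0.5756937670075551 0.24037184879712628 w 0.05266195971448549 F [-0.05861139  0.3956963  -0.26199489]
delta cm [-36.79   0.22   0.25] twist 0.985
```

move_arm --pt "-4 0 0" --pt "-8 0 0" --pt "-12 0 0" --pt "-16 0 0" --pt "-20 0 0" --pt "-24 0 0" --pt "-28 0 0" --pt "-32 0 0" --twist '[0.12,0.24,0.36,0.48,0.6,0.72,0.84,0.96]' --grip '[0.6,0.6,0.6,0.6,0.6,0.6,0.6,0.6]'

```text
t: 1.43
position: [0.4833, 0.0251, 0.2525]
eef_rot: [0.89, 0.455, -0.0, -0.0]
force: [0.6, -0.6, 0.3]
width: 0.0525
grasp_force: 0.0
```

```bash
python3 -c "
from h import *
go([.516,-.223,.25],-1.65)"
```

```text
t 1.4333 pos [0.4833 0.0251 0.2525] psi -0.625 j1,j6 -0.09108096992670368 0.5339720826901795 w 0.052549305918861235 F [ 0.59549416 -0.61034946  0.33009616]
delta cm [-18.2   17.17   0.24] twist 1.025
```

move_arm --pt "-2.6 2.5 0" --pt "-5.2 5 0" --pt "-7.8 7.4 0" --pt "-10.4 9.8 0" --pt "-13 12.3 0" --pt "-15.6 14.7 0" --pt "-18.0 17.0 0" --pt "-18.0 17.0 0" --twist '[0.12,0.24,0.36,0.48,0.6,0.72,0.84,0.96]' --grip '[0.6,0.6,0.6,0.6,0.6,0.6,0.6,0.6]'

```text
t: 2.1
position: [0.5182, -0.2242, 0.2523]
eef_rot: [1.0, -0.009, 0.0, 0.002]
force: [0.5, 0.4, -1.1]
width: 0.0525
grasp_force: 0.0
```

```bash
python3 - <<'E'
from h import *
a=manip.get_image("wrist");W=world(a);cv2.imwrite("pics/w1.png",a["color"])
h=cv2.cvtColor(a["color"],cv2.COLOR_BGR2HSV)
o=(cv2.inRange(h,(4,150,80),(20,255,255))>0)&(W[...,2]>.178)&(W[...,2]<.192)
p=W[o][:,:2];print(o.sum(),p.mean(0) if o.sum() else 0)
if o.sum():
    (c,s,_)=r=cv2.minAreaRect(p.astype(np.float32));b=cv2.boxPoints(r);e=b[1]-b[0];f=b[2]-b[1];e=e if np.hypot(*e)>np.hypot(*f) else f
    print(r,"wing dir",(np.arctan2(e[1],e[0])+np.pi/2)%np.pi-np.pi/2)
    d=np.linalg.eigh(np.cov(p.T))[1][:,1];print("pca dir",np.arctan(d[1]/d[0]))
go([.516,-.223,.25],-1.65)
E
```

```text
720 [ 0.52070262 -0.2244272 ]
((0.5196264386177063, -0.2244195193052292), (0.0433540977537632, 0.011934541165828705), 0.5076136589050293) wing dir 0.008859515
pca dir 0.014995027818789487
t 2.15 pos [ 0.5175 -0.2214  0.2521] psi -1.596 j1,j6 -0.5265213915288972 1.0695439969714284 w 0.05259222308586156 F [0.12492838 0.32146217 0.94403109]
delta cm [-0.15  0.16  0.21] twist 0.054
```

View pics/w1.png

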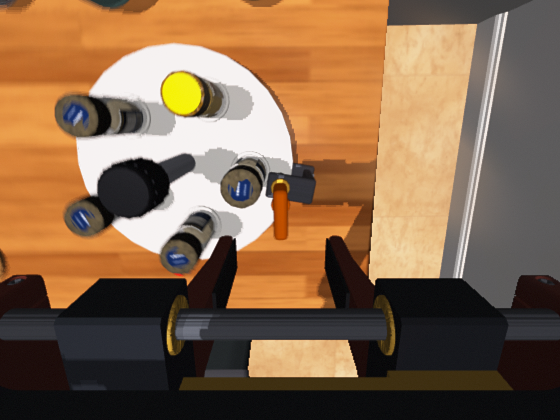

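The wrist view shows the wing at (281,215), centred between the fingers and nearly parallel to them. It is about 0.19 rad from the tight position.

move_arm --pt "0.2 0.25 1.5" --pt "0.2 0.25 3" --pt "0.2 0.25 4.5" --pt "0.2 0.25 6" --pt "0.2 0.25 7.5" --pt "0.2 0.25 9" --pt "0.2 0.25 10.2" --pt "0.2 0.25 10.2" --twist '[-0.035,-0.035,-0.035,-0.035,-0.035,-0.035,-0.035,-0.035]' --grip '[0.6,0.6,0.6,0.6,0.6,0.6,0.6,0.6]'

```text
t: 2.82
position: [0.5172, -0.2188, 0.148]
eef_rot: [1.0, 0.015, -0.002, -0.002]
force: [0.2, 0.2, -0.4]
width: 0.0527
grasp_force: 0.0
```

```bash
python3 -c "
from h import *
go([.5196,-.2238,.149],-1.56)"
```

```text
t 2.8167 pos [ 0.5172 -0.2188  0.148 ] psi -1.541 j1,j6 -0.5232330560799032 1.0174785317022499 w 0.05274090491610945 F [ 0.19950748  0.20017533 -0.41709146]
delta cm [ 0.22  0.51 -0.1 ] twist 0.019
```

move_arm --pt "0.2 0.45 0" --pt "0.2 0.45 0" --pt "0.2 0.45 0" --twist '[0.02,0.02,0.02]' --grip '[0.6,0.6,0.6]'

```text
t: 3.07
position: [0.5223, -0.2257, 0.1517]
eef_rot: [1.0, 0.004, 0.001, 0.001]
force: [-0.4, 0.2, 0.1]
width: 0.0527
grasp_force: 0.0
```

```bash
python3 -c "
from h import *
go([.5196,-.2238,.149],-1.56)"
```

```text
t 3.0667 pos [ 0.5223 -0.2257  0.1517] psi -1.564 j1,j6 -0.5292030178241994 1.0343434376511067 w 0.05270484520030238 F [-0.35874113  0.2345778   0.12282733]
delta cm [-0.27 -0.19  0.27] twist -0.004
```

move_arm --pt "-0.15 -0.1 0.2" --pt "-0.15 -0.1 0.2" --pt "-0.15 -0.1 0.2" --pt "-0.15 -0.1 0.2" --pt "-0.15 -0.1 0.2" --pt "-0.15 -0.1 0.2" --pt "-0.15 -0.1 0.2" --pt "-0.15 -0.1 0.2" --twist '[0,0,0,0,0,0,0,0]' --grip '[0.6,0.4,0.2,0,0,0,0,0]'

```text
t: 3.73
position: [0.52, -0.2247, 0.1487]
eef_rot: [1.0, 0.003, 0.0, 0.0]
force: [-0.2, -2.6, -0.0]
width: 0.0163
grasp_force: 30.0
```

```bash
python3 -c "
from h import *
go([.5196,-.2238,.149],-1.56)"
```

```text
t 3.7333 pos [ 0.52   -0.2247  0.1487] psi -1.564 j1,j6 -0.5292588404044836 1.0349969190875552 w 0.016317719403648734 F [-0.18320871 -2.56431803 -0.00782145]
delta cm [-0.04 -0.09 -0.03] twist -0.004
```

move_arm --pt "0 0 0" --pt "0 0 0" --pt "0 0 0" --pt "0 0 0" --pt "0 0 0" --pt "0 0 0" --pt "0 0 0" --pt "0 0 0" --twist '[-0.08,-0.16,-0.24,-0.32,-0.4,-0.48,-0.56,-0.64]' --grip '[0,0,0,0,0,0,0,0]'

```text
t: 4.4
position: [0.5197, -0.2237, 0.1487]
eef_rot: [0.948, 0.319, -0.0, -0.0]
force: [-1.5, 1.2, 1.6]
width: 0.0164
grasp_force: 30.0
```

move_arm --pt "0 0 0" --pt "0 0 0" --pt "0 0 0" --pt "0 0 0" --pt "0 0 0" --pt "0 0 0" --pt "0 0 0" --pt "0 0 0" --twist '[-0.08,-0.16,-0.24,-0.32,-0.4,-0.48,-0.56,-0.64]' --grip '[0,0,0,0,0,0,0,0]'

```text
t: 5.07
position: [0.5188, -0.2231, 0.1486]
eef_rot: [0.799, 0.601, -0.0, -0.001]
force: [-3.5, 2.2, 4.4]
width: 0.0165
grasp_force: 30.0
```

```bash
python3 - <<'E'
from h import *
go([.5196,-.2238,.149],-.3)
b=manip.get_image("scene")["color"];cv2.imwrite("pics/s2.png",cv2.resize(b[130:290,250:430],None,fx=3,fy=3))
a=manip.get_image("wrist");W=world(a);cv2.imwrite("pics/w2.png",a["color"])
E
```

```text
t 5.0667 pos [ 0.5188 -0.2231  0.1486] psi -0.28 j1,j6 -0.5288528231362608 -0.24873278466711923 w 0.016477875997645147 F [-3.46680488  2.23126562  4.40332722]
delta cm [-0.04  0.09 -0.04] twist 0.02
```

View pics/w2.png

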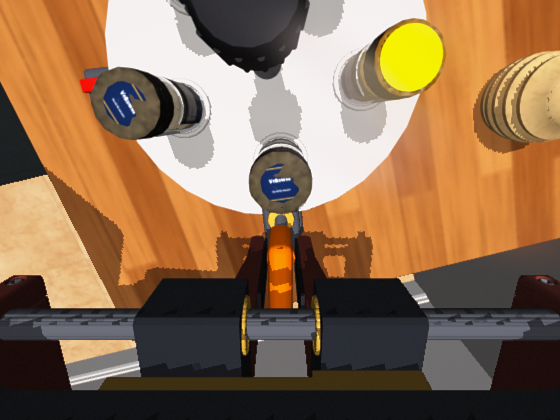

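The wrist view shows the wing at (281,265), held and now pointing radially. The handle is at about 1.47 rad. I'll release it and lift.

move_arm --pt "0 0 0" --pt "0 0 0" --pt "0 0 0" --pt "0 0 0" --pt "0 0 -2" --pt "0 0 -4.5" --pt "0 0 -7" --pt "0 0 -9" --twist '[0,0,0,0,0,0,0,0]' --grip '[0.4,0.6,0.7,0.7,0.75,0.75,0.75,0.75]'

```text
t: 5.83
position: [0.5206, -0.2246, 0.2403]
eef_rot: [0.8, 0.6, 0.0, 0.001]
force: [0.4, -0.3, -0.3]
width: 0.0644
grasp_force: 0.0
```

```bash
python3 - <<'E'
from h import *
go([.538,-.0999,.24],0.5)
E
```

```text
t 5.8333 pos [ 0.5206 -0.2246  0.2403] psi -0.285 j1,j6 -0.5290934479242542 -0.24423324851495634 w 0.0644464082548423 F [ 0.44070367 -0.31002283 -0.28378707]
delta cm [12.46 -1.83  0.02] twist -0.785
```

move_arm --pt "2 -0.3 0" --pt "4 -0.6 0" --pt "6.5 -1 0" --pt "9 -1.3 0" --pt "11 -1.6 0" --pt "12.4 -1.8 0" --pt "12.4 -1.8 0" --pt "12.4 -1.8 0" --twist '[-0.12,-0.24,-0.36,-0.48,-0.6,-0.72,-0.78,-0.78]' --grip '[0.75,0.75,0.75,0.75,0.75,0.75,0.75,0.75]'

```text
t: 6.5
position: [0.5377, -0.0993, 0.2386]
eef_rot: [0.511, 0.86, 0.0, 0.0]
force: [-0.1, -0.2, -0.5]
width: 0.0662
grasp_force: 0.0
```

```bash
python3 - <<'E'
from h import *
go([.538,-.0999,.150],0.5)
E
```

```text
t 6.5 pos [ 0.5377 -0.0993  0.2386] psi 0.499 j1,j6 -0.30888351469834674 -0.8079844169822238 w 0.06622308178935377 F [-0.09500034 -0.20569422 -0.48967578]
delta cm [-0.06 -0.01  8.86] twist -0.001
```

move_arm --pt "0 0 2" --pt "0 0 4" --pt "0 0 5.5" --pt "0 0 7" --pt "0 0 8" --pt "0 0 8.8" --pt "0 0 8.8" --pt "0 0 8.8" --twist '[0,0,0,0,0,0,0,0]' --grip '[0.75,0.75,0.75,0.75,0.75,0.75,0.75,0.75]'

```text
t: 7.17
position: [0.5375, -0.1004, 0.1506]
eef_rot: [0.512, 0.859, -0.0, -0.0]
force: [-0.9, 0.3, 0.7]
width: 0.0655
grasp_force: 0.0
```

move_arm --pt "0 0 0" --pt "0 0 0" --pt "0 0 0" --pt "0 0 0" --pt "0 0 0" --pt "0 0 0" --twist '[0,0,0,0,0,0]' --grip '[0.5,0.3,0.3,0.3,0.3,0.3]'

```text
t: 7.67
position: [0.5387, -0.0999, 0.1513]
eef_rot: [0.512, 0.859, 0.001, 0.001]
force: [4.6, 2.8, 2.1]
width: 0.0456
grasp_force: 30.0
```

```bash
cat >> h.py <<'E'
def jar():
    C=np.array([.538,-.0999])
    for n in("top","wrist"):
        a=manip.get_image(n);W=world(a);h=cv2.cvtColor(a["color"],cv2.COLOR_BGR2HSV)
        m=(cv2.inRange(h,(22,120,100),(35,255,255))>0)&(abs(W[...,2]-.131)<.008)&(np.hypot(W[...,0]-C[0],W[...,1]-C[1])<.12)
        if m.sum()>15:
            d=np.median(W[m],0)[:2]-C;an=np.arctan2(d[1],d[0]);print(n,m.sum(),"r",np.hypot(*d),"jar",an,"turn",(2.964-an+np.pi)%(2*np.pi)-np.pi)
        o=(cv2.inRange(h,(4,150,80),(20,255,255))>0)&(W[...,2]>.172)&(W[...,2]<.192)
        p=W[o][:,:2]
        if len(p)>20:
            d=np.linalg.eigh(np.cov(p.T))[1][:,1];print(n,"wing",p.mean(0).round(4),"handle",(np.arctan2(d[1],d[0])+.1775)%np.pi)
        cv2.imwrite(f"pics/last_{n}.png",a["color"])
E
python3 -c "
from h import *
jar();go([.538,-.0999,.150],0.5)"
```

```text
top 20 r 0.0982955929369104 jar -0.466116576861383 turn -2.8530687303182027
wrist 62 r 0.09294834945958343 jar -0.603015558056267 turn -2.7161697491233188
t 7.7667 pos [ 0.5387 -0.0999  0.1514] psi 0.496 j1,j6 -0.3099823379889942 -0.8064018957810137 w 0.04504079137090258 F [3.48770734 3.8140531  1.62261107]
delta cm [ 0.03 -0.07  0.13] twist -0.004
```

move_arm --pt "0 0 0" --pt "0 0 0" --pt "0 0 0" --pt "0 0 0" --pt "0 0 0" --pt "0 0 0" --pt "0 0 0" --pt "0 0 0" --twist '[0.05,0.13,0.22,0.32,0.42,0.52,0.62,0.72]' --grip '[0.3,0.3,0.3,0.3,0.3,0.3,0.3,0.3]'

```text
t: 8.43
position: [0.5401, -0.0997, 0.1514]
eef_rot: [0.783, 0.622, 0.002, 0.001]
force: [9.2, 3.5, -2.2]
width: 0.0459
grasp_force: 30.0
```

```bash
python3 -c "
from h import *
jar();go([.538,-.0999,.150],-.22);print(manip.read_state()['moment'])"
```

```text
wrist 79 r 0.09161044534343707 jar -1.3212086167623696 turn -1.9979766904172163
t 8.5333 pos [ 0.54   -0.1     0.1513] psi -0.228 j1,j6 -0.3098837823765776 -0.0828492173343837 w 0.04529395479469686 F [ 7.56613831  3.14109287 -2.0514252 ]
delta cm [-0.03 -0.2   0.13] twist -0.008
[ 0.37190375 -0.73776172  0.00476892]
```

move_arm --pt "0 0 0" --pt "0 0 0" --pt "0 0 0" --pt "0 0 0" --pt "0 0 0" --pt "0 0 0" --pt "0 0 0" --pt "0 0 0" --twist '[0.05,0.13,0.22,0.32,0.42,0.52,0.62,0.72]' --grip '[0.3,0.3,0.3,0.3,0.3,0.3,0.3,0.3]'

```text
t: 9.2
position: [0.541, -0.1007, 0.1513]
eef_rot: [0.952, 0.306, 0.003, 0.002]
force: [10.4, 0.4, -5.0]
width: 0.0457
grasp_force: 30.0
```

move_arm --pt "0 0 0" --pt "0 0 0" --pt "0 0 0" --pt "0 0 0" --pt "0 0 0" --pt "0 0 0" --pt "0 0 0" --pt "0 0 0" --twist '[0.1,0.2,0.3,0.4,0.5,0.6,0.68,0.72]' --grip '[0.3,0.3,0.3,0.3,0.3,0.3,0.3,0.3]'

```text
t: 9.87
position: [0.5411, -0.1017, 0.1513]
eef_rot: [0.999, -0.049, 0.004, 0.001]
force: [10.5, -1.8, -6.2]
width: 0.0457
grasp_force: 30.0
```

```bash
python3 -c "
from h import *
jar();go([.538,-.0999,.150],-2.39);print(manip.read_state()['moment'])"
```

```text
top 178 r 0.08357444881688185 jar -2.6294636865264405 turn -0.6897216206531454
wrist 107 r 0.08820592675568449 jar -2.754912158954784 turn -0.5642731482248031
wrist wing [ 0.5252 -0.21  ] handle 1.7973598137876068
t 9.9667 pos [ 0.5411 -0.1017  0.1514] psi -1.666 j1,j6 -0.3108325174205981 1.3551524637602963 w 0.04557923721093844 F [ 9.7591459  -2.52082671 -5.05145169]
delta cm [-0.33 -0.15  0.13] twist 0.724
[-0.37812655 -1.12868121 -0.01340999]
```

move_arm --pt "0 0 0" --pt "-0.1 0 0" --pt "-0.2 0 0" --pt "-0.2 -0.1 0" --pt "-0.2 -0.1 0" --pt "-0.2 -0.1 0" --pt "-0.2 -0.1 0" --pt "-0.2 -0.1 0" --twist '[0.1,0.2,0.3,0.4,0.5,0.6,0.66,0.69]' --grip '[0.3,0.3,0.3,0.3,0.3,0.3,0.3,0.3]'

```text
t: 10.63
position: [0.5401, -0.102, 0.1514]
eef_rot: [0.924, -0.383, 0.005, 0.001]
force: [11.2, -5.6, -8.0]
width: 0.0455
grasp_force: 30.0
```

move_arm --pt "0 0 0" --pt "0 0 0" --pt "0 0 0" --twist '[0,0,0]' --grip '[0.3,0.3,0.3]'

```text
t: 10.88
position: [0.5401, -0.102, 0.1514]
eef_rot: [0.924, -0.382, 0.005, 0.001]
force: [11.8, -6.0, -8.8]
width: 0.0453
grasp_force: 30.0
```

```bash
python3 -c "
from h import *
jar();go([.538,-.0999,.150],-2.36);print(manip.read_state()['moment'])
t=cv2.imread('pics/last_top.png')[150:330,220:460];cv2.imwrite('pics/t3.png',cv2.resize(t,None,fx=3,fy=3))"
```

```text
wrist 48 r 0.08674971084461085 jar 2.8345803424877563 turn 0.1294196575122437
wrist wing [ 0.522  -0.2216] handle 1.5439827104225803
t 10.9833 pos [ 0.5401 -0.102   0.1514] psi -2.354 j1,j6 -0.31052786907809343 2.044688056425063 w 0.04556132530606834 F [11.34161902 -6.84993613 -8.62903178]
delta cm [-0.3   0.    0.14] twist 0.006
[-1.29014596 -1.21820864 -0.04707215]
```

View pics/t3.png

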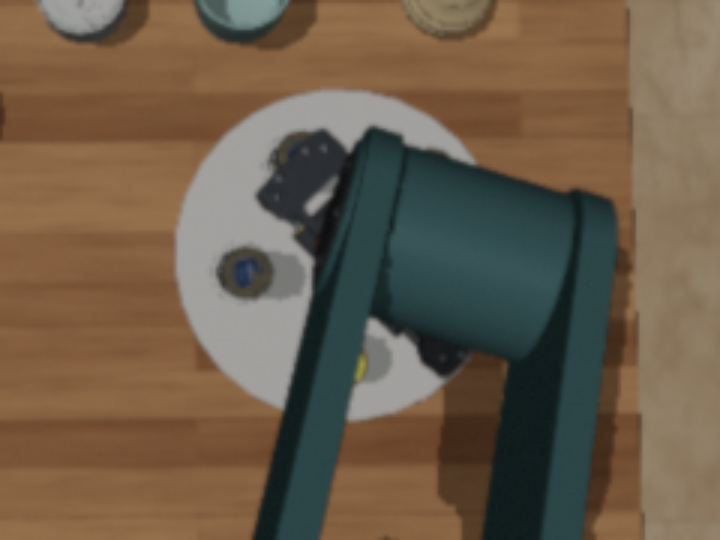

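The top view has the arm covering most of the yellow sticker at (360,365) in the crop. The cap at (245,270) is fully visible, so I'll get the turntable angle from that one and its 72° spacing.

```bash
python3 - <<'E'
from h import *
C=np.array([.538,-.0999])
def caps(W,n):
    r=np.hypot(W[...,0]-C[0],W[...,1]-C[1]);m=((abs(W[...,2]-.131)<.005)&(r<.115)&(r>.055)).astype(np.uint8)
    c,l,s,ce=cv2.connectedComponentsWithStats(m)
    for i in range(1,c):
        if s[i,4]>100:
            p=W[l==i][:,:2].astype(np.float32);q,rad=cv2.minEnclosingCircle(p);d=np.array(q)-C;a=np.arctan2(d[1],d[0])
            e=(2.964-a)%(2*np.pi/5);e=e-2*np.pi/5 if e>np.pi/5 else e
            print(n,s[i,4],ce[i].round(),"rad",rad,"r",np.hypot(*d),"ang",a,"turn mod72",e)
a=manip.get_image("top");caps(world(a),"top")
a=manip.get_image("wrist");caps(world(a),"wrist");cv2.imwrite("pics/w4.png",a["color"])
caps(np.load("top.npy"),"start")
E
```

```text
top 235 [302. 241.] rad 0.020115280523896217 r 0.08492033075907177 ang 1.7422561376361756 turn mod72 -0.03489319907209287
wrist 3770 [279. 105.] rad 0.020134471356868744 r 0.0874882399423651 ang -0.7638786460442596 turn mod72 -0.04203253826349229
wrist 3067 [406. 199.] rad 0.02065054140985012 r 0.08524781429371159 ang -1.9933006780121902 turn mod72 -0.06924756773147855
wrist 3037 [155. 202.] rad 0.020572371780872345 r 0.08619353153103287 ang 0.4573018208494668 turn mod72 -0.006575943721301325
wrist 123 [227. 344.] rad 0.007775943260639906 r 0.08987355381081191 ang 1.9049150343845997 turn mod72 -0.19755209582051703
start 230 [353. 201.] rad 0.02031608298420906 r 0.08498647561135282 ang -0.44380651842146307 turn mod72 -0.36210466588628876
start 233 [311. 209.] rad 0.02023884281516075 r 0.08477137739512777 ang 0.8141651158170381 turn mod72 -0.36343923868887273
start 235 [375. 238.] rad 0.02040639892220497 r 0.0844381490701277 ang -1.6937030647254734 turn mod72 -0.3688451810181954
start 236 [306. 252.] rad 0.02014545165002346 r 0.0848514336484663 ang 2.070544199924579 turn mod72 -0.36318126136049633
start 243 [346. 271.] rad 0.02009391225874424 r 0.08427455665771742 ang -2.961784547747699 turn mod72 -0.3574007594318873
```

View pics/w4.png

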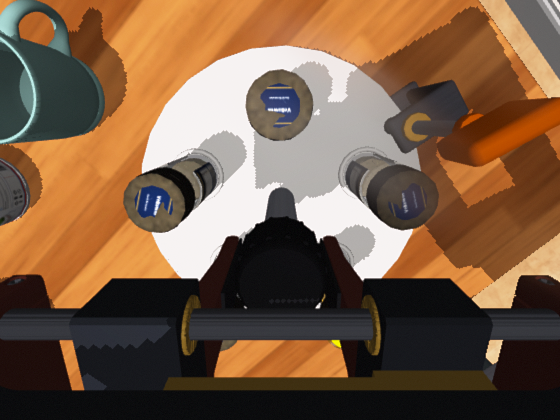

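The wrist view shows three caps at (279,105), (155,202) and (406,199), with the knob firmly between the fingers. About 0.04 rad clockwise is left.

move_arm --pt "-0.1 0 0" --pt "-0.2 0 0" --pt "-0.2 0 0" --pt "-0.2 0 0" --pt "-0.2 0 0" --pt "-0.2 0 0" --twist '[0.02,0.04,0.04,0.04,0.04,0.04]' --grip '[0.3,0.3,0.3,0.3,0.3,0.3]'

```text
t: 11.58
position: [0.5397, -0.1015, 0.1515]
eef_rot: [0.917, -0.4, 0.006, 0.001]
force: [13.9, -10.4, -11.5]
width: 0.0456
grasp_force: 30.0
```

```bash
python3 - <<'E'
from h import *
C=np.array([.538,-.0999])
W=world(manip.get_image("top"));r=np.hypot(W[...,0]-C[0],W[...,1]-C[1]);m=((abs(W[...,2]-.131)<.005)&(r<.115)&(r>.055)).astype(np.uint8)
c,l,s,ce=cv2.connectedComponentsWithStats(m)
for i in range(1,c):
    if s[i,4]>150:
        q,_=cv2.minEnclosingCircle(W[l==i][:,:2].astype(np.float32));d=np.array(q)-C;print(ce[i],"turn",2.964-2*np.pi/5-np.arctan2(d[1],d[0]))
s=manip.read_state();print(s["grasp_force"],s["width"],s["force"],s["dq"])
E
```

```text
[302.20264317 240.18502203] turn -0.017363565699956007
29.997814893722534 0.04511981368366063 [ 13.59892286 -10.05314376 -11.13172815] [ 0.00067098  0.00168535  0.0006495  -0.001555   -0.00291308 -0.00113948]
```

```bash
python3 -c "
from workcell import manip
print(manip.hand_in())"
```

```text
the job is handed in; nothing more can be done
None
```

I loosened the clamp to about 1.5 rad and turned the stickered jar to within about 0.02 rad (1.5 mm) of the pointer line. I handed the job in at about 12 s with the knob gripped at 30 N and no bystander touched; the hand-in returned no verdict.

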